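# Clamp the slat in the stick-setting jig

### The job

The drilled slat lies ready in the jig and has to be clamped before sticks are set in it. With a finger, push the steel clamp strap round across the slat until it rests against its stop, then push the red cam lever fully down so that the rubber foot holds the slat, and move clear. Only push, do not grip the clamp or force it; do not pick anything up, keep the slat in its channel, and leave the jar, the cup of sticks and the mallet where they stand.

Things in the scene. Friction and masses are not known exactly. Their poses are not given: they have to be found in the camera images.
- jig: Fixed board 160 x 490 x 18 mm. Origin: underside centre; z up, y along the slat, x from clamp post to slat. Post (topped by a 68 mm disc, 56 mm high) at x -40 mm; slat centre line at x +40 mm, between fences (tops 30 mm) and end blocks (tops 40 mm, y +-222 to 242 mm). Two 9 mm stop pins, 70 mm high, 46 mm from the post axis: at the strap's -y side when across, and behind it at 2.2 rad.
- post_axis (a point): Point on the vertical pivot axis of the strap, at the centre of the post, 72 mm above the table (fixed to the jig).
- strap_swing (a joint): Angle of the strap about the vertical post axis, rad. 0: across the slat, along the jig's +x, against its stop pin (limit). Positive: turned back towards the jig's +y (1.57: along +y); limit 2.2. Starts at 0.9 to 1.75. Stiff (1 to 1.5 N at 65 mm from the axis), stays where it is left; spindle and lever turn with it.
- strap_plate: Steel bar, 30 x 12 mm, from 28 mm behind the post axis to a round nose 95 mm ahead. Lever up: at the nose underside 64, top 76 mm above the table (4 mm lower when clamped). 80 mm from the axis a 9 mm spindle with 16 mm nuts sticks up 10 mm and below in a 22 mm rubber foot, 2 to 3 mm clear of the slat. Origin: at the heel, 28 mm behind the axis, 60 mm up; x to the nose.
- spindle_top (a point): Centre of the top end of the strap's spindle, 80 mm from the post axis, about 86 mm above the table while the lever is up.
- cam_lever (a joint): Angle of the red lever about its level pin, rad. 0: fully down, level, clamped (limit). Positive: raised; starts at 0.9 to 1.2, limit 1.25. The pin crosses the post axis 90 mm above the table, square to the strap. The lever leans away from the strap's nose; its end goes backwards and down (at 0 along the strap's -x). Stiff: 4 to 6 N near its end; stays where it is left; its cam lowers the nose.
- lever_end (a point): Centre of the free end of the red lever grip, 126 mm from the pin. The grip is round, 16 to 19 mm in diameter, from 50 to 126 mm from the pin.
- slat: The slat: a loose square wooden bar 25 x 440 x 25 mm (along x, y, z), stained with dye and drilled with two rows of small holes, lying in the jig's channel with 1.5 mm play. Origin: centre of its underside (18 mm above the table); its top is 43 mm above the table.
- jar: Closed pink dye jar with a white lid, 62 mm diameter, 75 mm high, loose, beyond the slat. Origin: centre of its underside.
- stick_cup: Grey plastic cup, 80 mm diameter and 100 mm high, filled with bamboo sticks that reach 225 mm above the table; loose, beyond the slat. Origin: centre of its underside.
- mallet: Wooden mallet lying flat on the table on the robot's side of the jig: handle 19 mm diameter along its x axis, head 85 x 42 mm at +x; 230 mm long overall, 42 mm high. Loose. Origin: on the table under the handle, 115 mm from its end.

How it is judged:
On the way, in this order (a step that is already met when the one before it is completed fails the run):
1. the strap is across the slat against its stop, with the lever still up (value of joint strap_swing below 0.12 rad and value of joint cam_lever above 0.7 rad), for 0.2 s.
2. the lever is fully down and the foot presses on the slat (value of joint each of strap_swing, cam_lever below 0.12 rad and contact force between strap_plate and slat above 5 N), for 0.2 s.
At the end, for the whole second after the job is handed in: The strap is within 0.12 rad of its stop, the lever within 0.12 rad of fully down, the rubber foot presses on the slat with more than 5 N, the slat lies flat in its channel within 10 mm of where it was, and jar, cup and mallet are within 20 mm of where they stood (all of step 2 and z of slat in the frame of jig below 0.022 m and angle between slat's own z axis and vertical below 0.05 rad and distance of slat from where it was at the start of the episode below 0.01 m and distance of each of jar, stick_cup, mallet from where it was at the start of the episode below 0.02 m and linear speed of slat below 0.02 m/s); the robot touches nothing.
It fails at once if the clamp or the jig is gripped or forced (fingers on it with more than 40 N in all) (contact force between the fingers and jig above 40 N).
It fails at once if the slat is lifted or pushed out of its channel (z of slat in the frame of jig above 0.026 m or distance of slat from where it was at the start of the episode above 0.015 m).
It fails at once if the jar, the cup of sticks or the mallet is moved, tipped or lifted (distance of any of jar, stick_cup, mallet from where it was at the start of the episode above 0.02 m or angle between any of jar, stick_cup's own z axis and vertical above 0.3 rad).
It also fails if it takes over 48 s, if anything falls off the work surface, if the arm or the gripper's body presses on something with over 40 N, if the wrist force passes 120 N, or if a joint passes its speed limit or range.

### The arm

A 6-joint arm with a two-finger parallel gripper is mounted at the origin on the work surface. World frame = base frame: x ahead of the robot, y to its left, z up, the work surface at z = 0. Lengths are in m, angles in rad, forces in N, time in s.
With the tool pointing down it reaches from about 0.35 to 0.775 m from the base axis. Payload 5.5 kg.
Tool frame: the origin (TCP) lies midway between the tips of the shut fingers; the grasp point (between the pads) lies grasp_offset behind it (grasp_offset is the distance from the TCP to the grasp point, in m); z points along the fingers, y is the line along which they close (so a half turn about z gives the same grasp; the last joint's range is limited). The gripper opens to 85 mm and grips with 20 to 120 N. Pads are 22 mm wide; open, the fingers measure 114 mm over their backs; the gripper's body (76 mm by 85 mm) begins 54 mm behind the grasp point. The pads swing forward as they close: fully open they stand 13 mm farther back than shut.
Start: joints at [-1.274, 0.313, 0.046, 1.304, 0, 1.431], TCP at [0.243, -0.521, 0.231] pointing down, gripper open.
Joint ranges: [-2.76, 2.76], [-0.86, 1.69], [-1.03, 1.26], [-2.2, 2.34], [-1.47, 1.5], [-3.14, 3.14]. Speed limits (rad/s): [2.57, 2.57, 3.14, 3.14, 3.14, 3.14].

### API

Orientations are given as a unit quaternion [w, x, y, z].
In Python, from workcell import * gives the robot as it stands.
- The arm moves only by the tool step_arm, never from a script. Its argument "deltas" is a list of rows, each a list of 7 numbers: the shift along the world's x, y, z in mm, then the turn, a rotation vector about the world's x, y, z in degrees, then the gripper's target within -1 to 1 (fully open at 1, half-way at 0, shut at -1). A call has 1 to 5 rows; each row shifts and turns the commanded pose from where the row before left it; what a row does not reach is not made up. A row lasts 1/10 s, in which the tool goes at most 50 mm and 8.59 degrees, less where a joint would pass 70% of its speed; a pose out of reach is approached as far as the arm can. A call is refused whole if a number of a shift passes 50 or a number of a turn 8.59, either way. A call with a gripper value outside its range is refused whole. The fingers move at their own pace and stop on an object; "newtons" is the grip in N (left out, the last holds). Time passes only in rows, so rows that do not move let the fingers close. It gives the time, the measured TCP pose, the force, the opening and the grip force at its end, in the units of the state.
- get_state(): the state, without advancing time (a new reading comes with each control period).
- read_camera(name): name is "side" or "top"; returns a dict with "image" (420x560x3 uint8, red, green, blue), "z_map" (420x560 float32, m along the optical axis (not along the pixel's ray), 0 where there is no reading), "K" (3x3 intrinsics, pixels), "dist_coeffs" ([k1, k2, p1, p2, k3] as OpenCV has them; the pictures are not rectified), "world_from_camera" (4x4, takes a point from camera to world coordinates). Camera axes: x right, y down, z forward; pixel columns grow to the right and rows downward; lengths in m; the calibration is good to about 2 mm. A picture is of the moment at which its call begins.
- hand_in(): hands the job in; it is judged then, once.
The state is a dict: "clock": time; "joint_pos": joint angles; "qvel": joint speeds; "tau": joint torques, N m; "tcp_pos": TCP position; "orientation": TCP orientation; "wrist_force": force on the tool from outside, world axes, zero at the start; "ft_torque": the same for the moment, N m; "finger_gap": finger opening in m; "grip_force": force on a finger pad.
Only numpy, scipy, OpenCV 4.12 (cv2) and the standard library are available. Lean on these libraries where they do the work, as an engineer would, in place of code of your own. Each camera call takes 0.05 s, during which the arm holds its last target. There are 200 camera calls.

## Working session

There is one attempt and no reset: what is moved stays moved. The work goes in short steps, Python scripts to look and compute and a tool call to move; the robot and the scene stay as the last step left them, time stands still between calls to the robot, and variables do not carry over. Pictures are saved under pics/ and viewed, at most 10 in all, crops included, and the job is handed in when it is done.

Besides the shell and the picture viewer there is one more tool, called as a command line: name --pt "numbers of a row" for each row, then --argument value for the rest. step_arm: Moves the arm, as the interface text tells. Its arguments: {"type":"object","properties":{"deltas":{"type":"array","items":{"type":"array","items":{"type":"number"}}},"newtons":{"type":"number"}},"required":["deltas"]}

```bash
mkdir -p pics; ls; python3 - <<'E'
from workcell import *
import cv2,numpy as np,pickle
s=get_state();print(s)
d={}
for n in("top","side"):
    c=read_camera(n);d[n]=c;cv2.imwrite(f"pics/{n}0.png",c["image"][:,:,::-1])
    print(n,c["K"],c["dist_coeffs"],np.round(c["world_from_camera"],3))
pickle.dump(d,open("d0.pkl","wb"))
E
```

```text
pics
{'clock': 0.0, 'joint_pos': array([-1.27361877e+00,  3.13984031e-01,  4.49867228e-02,  1.30358407e+00,
        3.32940776e-05,  1.43123188e+00]), 'qvel': array([ 9.62995984e-05, -2.30322445e-04,  5.61667394e-04,  1.06286572e-03,
       -1.58829261e-03,  1.31816657e-03]), 'tau': array([-7.26946637e-04, -4.80623460e+01,  2.98536783e+01,  1.93776452e-02,
       -3.94509525e-04,  2.01786065e-05]), 'tcp_pos': array([ 0.24309042, -0.52053687,  0.23042134]), 'orientation': array([-8.91067208e-04,  9.76251265e-01,  2.16639496e-01, -5.36688096e-05]), 'wrist_force': array([ 0.81845862, -0.26848829,  0.20330406]), 'ft_torque': array([ 0.02772751, -0.0106233 ,  0.02372226]), 'grip_force': 0.0, 'finger_gap': 0.0853209756144433}
top [[382.08566769   0.         272.16492169]
 [  0.         382.08566769 208.02796207]
 [  0.           0.           1.        ]] [0.01020784 0.         0.         0.         0.        ] [[-0.009 -0.991  0.132  0.477]
 [-1.     0.007 -0.011 -0.003]
 [ 0.01  -0.132 -0.991  0.844]
 [ 0.     0.     0.     1.   ]]
side [[453.92215536   0.         283.85970752]
 [  0.         453.92215536 211.24833248]
 [  0.           0.           1.        ]] [-0.11052336  0.          0.          0.          0.        ] [[-0.999 -0.025  0.039  0.555]
 [-0.045  0.685 -0.727  0.674]
 [-0.009 -0.728 -0.685  0.731]
 [ 0.     0.     0.     1.   ]]
```

View pics/top0.png

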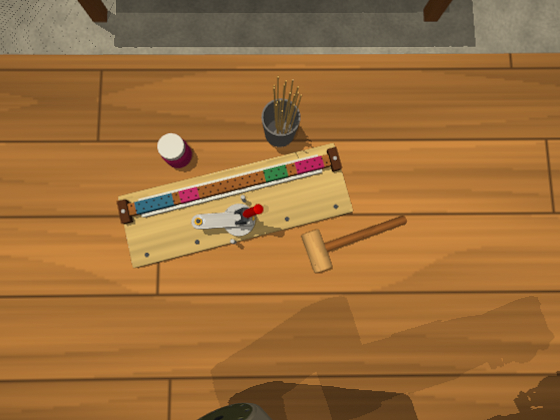

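View pics/side0.png

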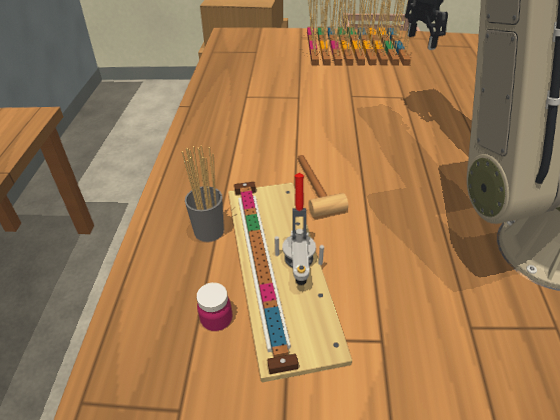

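The top view shows the jig's end blocks at about (124,211) and (335,159). The strap lies to the left with its spindle near (198,221) and the post near (240,220), and the red lever end is near (258,210). The side view shows the post at (299,250), the spindle at (301,268) and the lever end at (299,176).

```bash
cat > h.py <<'E'
import numpy as np,cv2
def ray(c,uv,z):
    p=cv2.undistortPoints(np.array([[uv]],float),c["K"],c["dist_coeffs"])[0,0]
    T=c["world_from_camera"];d=T[:3,:3]@[p[0],p[1],1];o=T[:3,3]
    return o+d*(z-o[2])/d[2]
def line(c,uv):
    a=ray(c,uv,0);o=c["world_from_camera"][:3,3];return o,(a-o)/np.linalg.norm(a-o)
def tri(c1,u1,c2,u2):
    (a,d),(b,e)=line(c1,u1),line(c2,u2)
    t=np.linalg.lstsq(np.c_[d,-e],b-a,rcond=None)[0];p,q=a+t[0]*d,b+t[1]*e
    return (p+q)/2,np.linalg.norm(p-q)
def blobs(m,amin=15):
    n,l,s,c=cv2.connectedComponentsWithStats(m.astype(np.uint8))
    return [(np.round(c[i],1),s[i]) for i in range(1,n) if s[i,4]>=amin]
def proj(c,P):
    T=c["world_from_camera"];R=T[:3,:3].T
    return cv2.projectPoints(np.array(P,float).reshape(-1,3),cv2.Rodrigues(R)[0],-R@T[:3,3],c["K"],c["dist_coeffs"])[0][:,0]
E
python3 - <<'E'
from h import *;import pickle
d=pickle.load(open("d0.pkl","rb"));t,s=d["top"],d["side"]
for c,n in((t,"top"),(s,"side")):
    h=cv2.cvtColor(c["image"],cv2.COLOR_RGB2HSV).astype(int)
    H,S,V=h[...,0],h[...,1],h[...,2]
    print(n,"red",blobs(((H<5)|(H>176))&(S>200)&(V>120)))
    print(n,"brown",[b for b in blobs((V<110)&(V>40)&(S>110)&(H<14)) if b[1][4]<900])
# corners view, enlarged
a=cv2.resize(t["image"][130:280,100:360],None,fx=3,fy=3,interpolation=cv2.INTER_CUBIC)
cv2.imwrite("pics/topz.png",a[:,:,::-1])
b=cv2.resize(s["image"][160:300,230:370],None,fx=4,fy=4,interpolation=cv2.INTER_CUBIC)
cv2.imwrite("pics/sidez.png",b[:,:,::-1])
E
```

```text
top red [(array([253.2, 210.2]), array([243, 204,  20,  13, 136], dtype=int32))]
top brown [(array([88.6,  6.5]), array([79,  0, 19, 18, 92], dtype=int32)), (array([440.7,   6.5]), array([434,   0,  15,  20, 106], dtype=int32)), (array([100.9,  13.9]), array([94,  2, 13, 20, 86], dtype=int32)), (array([433.1,  18.2]), array([430,  15,   7,   7,  18], dtype=int32)), (array([334. , 158.8]), array([328, 147,  14,  24, 182], dtype=int32)), (array([186.2, 160.7]), array([174, 148,  19,  21,  32], dtype=int32)), (array([123.6, 211.3]), array([117, 200,  14,  24, 195], dtype=int32)), (array([250.2, 215.9]), array([245, 214,  11,   5,  17], dtype=int32))]
side red [(array([298.9, 190.8]), array([295, 173,   9,  38, 254], dtype=int32))]
side brown [(array([348. ,  60.1]), array([344,  51,   9,  14,  49], dtype=int32)), (array([359.2,  60.2]), array([355,  51,  10,  14,  47], dtype=int32)), (array([370.3,  60. ]), array([366,  51,  10,  14,  43], dtype=int32)), (array([381.1,  59.8]), array([377,  51,  10,  14,  54], dtype=int32)), (array([403.4,  59.5]), array([399,  50,  11,  15,  58], dtype=int32)), (array([392.8,  59.9]), array([388,  52,  11,  13,  51], dtype=int32)), (array([325.3,  61. ]), array([322,  54,   8,  11,  35], dtype=int32)), (array([336.9,  60.8]), array([333,  54,   9,  11,  43], dtype=int32)), (array([313.5,  61.4]), array([311,  56,   7,   9,  28], dtype=int32)), (array([244.1, 186.6]), array([235, 182,  20,  12, 109], dtype=int32)), (array([  8.1, 216.3]), array([  0, 196,  21,  36, 441], dtype=int32)), (array([282.3, 363.1]), array([268, 353,  30,  21, 441], dtype=int32))]
```

View pics/topz.png

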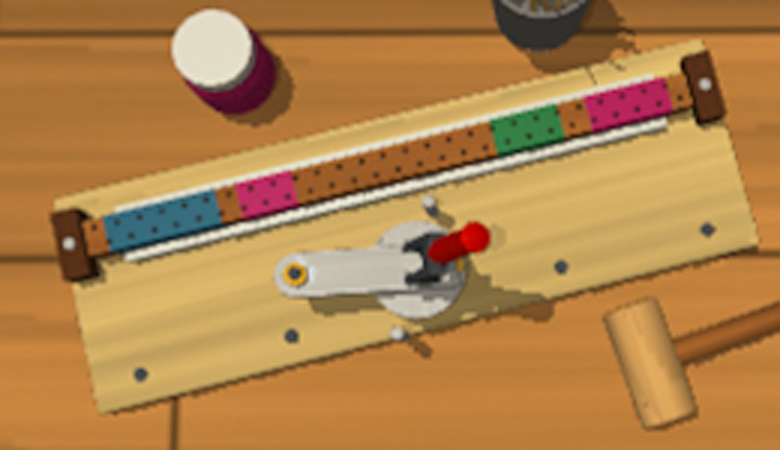

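View pics/sidez.png

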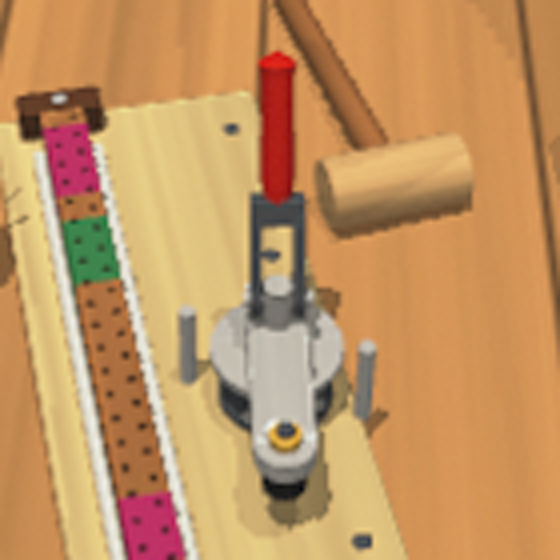

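The zoomed views give the end-block screws at top px (123,211) and (335,158.3). The spindle is at top (198.3,221) and side (301.3,268.2), and the lever end is at top (259,209) and side (299.3,174.5).

```bash
python3 - <<'E'
from h import *;import pickle
d=pickle.load(open("d0.pkl","rb"));t,s=d["top"],d["side"]
A=ray(t,(123,211),.04);B=ray(t,(335,158.3),.04)
print("blocks",A,B,np.linalg.norm(A-B))
As=ray(s,(282.5,362),.04);Bs=ray(s,(244.8,184.6),.04);print("side",As,Bs)
A=(A+As)/2;B=(B+Bs)/2
y=(A-B)[:2];y/=np.linalg.norm(y);x=np.array([y[1],-y[0]]);O=(A+B)[:2]/2-.04*x;P=O-.04*x
print("x",x,"y",y,"O",O,"post",P,"yaw",np.arctan2(x[1],x[0]))
sp,e=tri(t,(198.3,221),s,(301.3,268.2));print("spindle",sp,e,ray(t,(198.3,221),.086))
v=sp[:2]-P;print("r",np.linalg.norm(v),"angle",np.arctan2(v@y,v@x))
le,e=tri(t,(259,209),s,(299.3,174.5));print("lever",le,e);v=le[:2]-P
print("r",np.linalg.norm(v),"ang",np.arctan2(v@y,v@x),"elev",np.arctan2(le[2]-.09,np.linalg.norm(v)))
for n,uv,z in(("pin1",(100+430/3,130+203/3),.07),("pin2",(100+399/3,130+333/3),.07)):
    p=ray(t,uv,z)[:2];print(n,p,np.linalg.norm(p-P),np.arctan2((p-P)@y,(p-P)@x))
print("mallet head top",ray(t,(316,250),.042),"jar",ray(t,(171,146),.075),"cup",ray(t,(281,122),.1))
E
```

```text
blocks [0.58005806 0.3032048  0.04      ] [ 0.69150857 -0.14818249  0.04      ] 0.46494269476369915
side [0.57935946 0.30584556 0.04      ] [ 0.69029926 -0.14687156  0.04      ]
x [0.97105437 0.23885857] y [-0.23885857  0.97105437] O [0.59646416 0.06894473] post [0.55762199 0.05939039] yaw 0.24119022974510357
spindle [0.55283921 0.13713689 0.08087187] 0.0013902836980667053 [0.55302108 0.13613774 0.086     ]
r 0.07789347614528425 angle 1.3910462541571993
lever [0.56061542 0.01275483 0.20176648] 0.0008752564763777943
r 0.046731534244666424 ang -1.7478866127877448 elev 1.1747695409591092
pin1 [0.60191484 0.04783392] 0.04577563295319885 -0.4964109471081818
pin2 [0.5135495  0.06854889] 0.045014022088087864 2.6955130480981206
mallet head top [ 0.49469453 -0.10212371  0.042     ] jar [0.71027779 0.19698504 0.075     ] cup [ 0.75156987 -0.03012698  0.1       ]
```

step_arm --pt "18 46 3 0 0 -2.2 -1" --pt "18 46 3 0 0 -2.2 -1" --pt "18 46 3 0 0 -2.2 -1" --pt "18 46 3 0 0 -2.2 -1" --pt "18 46 3 0 0 -2.4 -1"

```text
clock: 0.6
tcp_pos: [0.3333, -0.2891, 0.2461]
orientation: [-0.0, 0.993, 0.119, -0.0]
wrist_force: [0.7, -0.6, 1.0]
finger_gap: 0.0121
grip_force: 0.0
```

step_arm --pt "18 46 0 0 0 0 -1" --pt "18 46 0 0 0 0 -1" --pt "18 46 0 0 0 0 -1" --pt "18 46 0 0 0 0 -1" --pt "18 46 0 0 0 0 -1"

```text
clock: 1.1
tcp_pos: [0.4234, -0.059, 0.2463]
orientation: [0.0, 0.993, 0.12, 0.0]
wrist_force: [1.4, 0.3, -0.3]
finger_gap: 0.0002
grip_force: 0.0
```

step_arm --pt "20 48 0 0 0 0 -1" --pt "20 48 0 0 0 0 -1" --pt "20 48 -5 0 0 0 -1" --pt "20 48 -5 0 0 0 -1" --pt "0 0 0 0 0 0 -1"

```text
clock: 1.6
tcp_pos: [0.5008, 0.1281, 0.2352]
orientation: [-0.001, 0.992, 0.124, -0.0]
wrist_force: [-0.6, -0.0, -0.2]
finger_gap: 0.0001
grip_force: 0.0
```

step_arm --pt "0 0 -45 0 0 0 -1" --pt "0 0 -45 0 0 0 -1" --pt "0 0 -45 0 0 0 -1" --pt "0 0 -42 0 0 0 -1" --pt "0 0 0 0 0 0 -1"

```text
clock: 2.1
tcp_pos: [0.4944, 0.1221, 0.0544]
orientation: [-0.0, 0.993, 0.12, -0.006]
wrist_force: [-1.4, -1.2, 0.5]
finger_gap: -0.0003
grip_force: 0.0
```

```bash
python3 - <<'E'
from workcell import *
from h import *
s=get_state();print(s["tcp_pos"],s["wrist_force"])
c=read_camera("side");cv2.imwrite("pics/s1.png",cv2.resize(c["image"][140:300,210:390],None,fx=4,fy=3.7)[:,:,::-1])
# finger-centre path: r along strap 66, lateral offset 15+h
P=np.array([.5576,.0594])
for a in np.arange(1.4,-.01,-.14):
    w=a+.2412;u=np.array([np.cos(w),np.sin(w)]);n=np.array([-u[1],u[0]])
    phi=.249-w; h=11*abs(np.sin(phi))+14*abs(np.cos(phi))
    print(round(a,2),np.round(1000*(P+.066*u+(.015+h/1000)*n),0),round(h,1))
E
```

```text
[0.49442111 0.12209247 0.05442448] [-1.43953292 -1.23262222  0.48132561]
1.4 [525. 123.] 13.3
1.26 [532. 127.] 14.8
1.12 [541. 130.] 16.1
0.98 [550. 132.] 17.0
0.84 [560. 133.] 17.6
0.7 [570. 132.] 17.8
0.56 [580. 130.] 17.7
0.42 [590. 125.] 17.2
0.28 [599. 120.] 16.4
0.14 [608. 112.] 15.3
-0.0 [615. 103.] 14.1
```

View pics/s1.png

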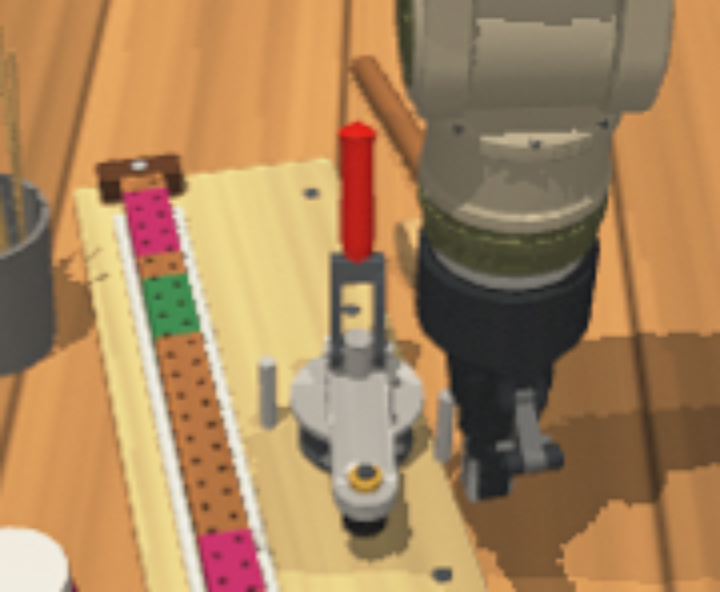

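The side view shows the shut fingers at about (490,470) in the crop, beside the strap and clear of both the strap and the stop pin. I'll start the push.

step_arm --pt "15 2 2 0 0 0 -1" --pt "14 3 2 0 0 0 -1" --pt "9 3 0 0 0 0 -1" --pt "9 3 0 0 0 0 -1" --pt "9 2 0 0 0 0 -1"

```text
clock: 2.65
tcp_pos: [0.5568, 0.1363, 0.0649]
orientation: [0.0, 0.993, 0.12, 0.001]
wrist_force: [-1.1, 0.1, 0.3]
finger_gap: 0.0
grip_force: 0.7
```

step_arm --pt "7 1 0 0 0 0 -1" --pt "7 0 0 0 0 0 -1" --pt "7 0 0 0 0 0 -1" --pt "7 -1 0 0 0 0 -1" --pt "0 0 0 0 0 0 -1"

```text
clock: 3.15
tcp_pos: [0.5853, 0.136, 0.0637]
orientation: [0.0, 0.993, 0.12, 0.001]
wrist_force: [-0.9, 0.3, 1.3]
finger_gap: -0.0002
grip_force: 0.0
```

```bash
python3 - <<'E'
from workcell import *
from h import *
s=get_state();print(s["tcp_pos"],s["wrist_force"])
c=read_camera("side");cv2.imwrite("pics/s2.png",cv2.resize(c["image"][140:300,210:390],None,fx=4,fy=3.7)[:,:,::-1])
E
```

```text
[0.58533644 0.13595078 0.06371238] [-0.93655724  0.28678426  1.26573422]
```

View pics/s2.png

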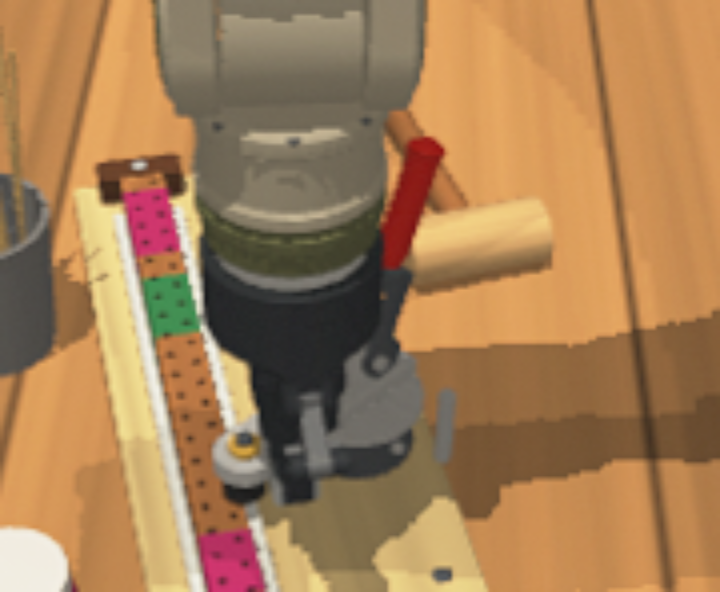

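The strap has swung more than half way, with its nut at crop (245,443), and the finger is behind it. I'll continue along the arc.

step_arm --pt "6 -5 -3 0 0 0 -1" --pt "6 -5 -3 0 0 0 -1" --pt "5 -6 0 0 0 0 -1" --pt "4 -5 0 0 0 0 -1" --pt "0 0 0 0 0 0 -1"

```text
clock: 3.7
tcp_pos: [0.6059, 0.1139, 0.0577]
orientation: [0.0, 0.993, 0.12, 0.0]
wrist_force: [0.1, 0.1, 0.7]
finger_gap: 0.0001
grip_force: 0.0
```

step_arm --pt "3 -4 0 0 0 0 -1" --pt "1 -4 0 0 0 0 -1" --pt "0 0 0 0 0 0 -1"

```text
clock: 4.0
tcp_pos: [0.6093, 0.1065, 0.0579]
orientation: [0.0, 0.993, 0.12, 0.0]
wrist_force: [-0.0, -0.1, -0.0]
finger_gap: 0.0001
grip_force: 0.0
```

```bash
cat > ang.py <<'E'
from workcell import *
from h import *
s=get_state();print(s["clock"],s["tcp_pos"],s["wrist_force"])
for n in("side","top"):
    c=read_camera(n);h=cv2.cvtColor(c["image"],cv2.COLOR_RGB2HSV).astype(int)
    m=(h[...,0]>17)&(h[...,0]<28)&(h[...,1]>190)&(h[...,2]>130)
    for b,st in blobs(m,5):
        p=ray(c,b,.083)[:2];v=p-[.5576,.0594];r=np.hypot(*v)
        if .06<r<.1:print(n,b,st[4],p,"r",r,"swing",np.arctan2(v[1],v[0])-.2412)
    print(n,"red",blobs(((h[...,0]<5)|(h[...,0]>176))&(h[...,1]>200)&(h[...,2]>110),30))
    cv2.imwrite(f"pics/{n}_last.png",cv2.resize(c["image"][140:300,210:390] if n=="side" else c["image"][120:300,100:360],None,fx=3,fy=3)[:,:,::-1])
E
python3 ang.py
```

```text
4.0 [0.60928688 0.10650783 0.05786571] [-0.04300259 -0.08120298 -0.02040725]
side red [(array([317. , 199.1]), array([307, 184,  21,  32, 245], dtype=int32))]
top red []
```

step_arm --pt "0 -3 0 0 0 0 -1" --pt "0 -3 0 0 0 0 -1" --pt "0 0 0 0 0 0 -1"

```text
clock: 4.4
tcp_pos: [0.6091, 0.1009, 0.0579]
orientation: [0.0, 0.993, 0.12, 0.0]
wrist_force: [1.1, 0.6, 0.0]
finger_gap: -0.0003
grip_force: 0.2
```

step_arm --pt "-1 -3 0 0 0 0 -1" --pt "0 0 0 0 0 0 -1"

```text
clock: 4.6
tcp_pos: [0.6087, 0.1, 0.058]
orientation: [-0.002, 0.993, 0.121, 0.001]
wrist_force: [2.6, 7.0, -1.2]
finger_gap: 0.0001
grip_force: 3.4
```

```bash
python3 ang.py
```

```text
4.6 [0.60874947 0.09996114 0.05803181] [ 2.60737552  7.04199958 -1.22743384]
side red [(array([317.5, 200. ]), array([308, 185,  21,  31, 244], dtype=int32))]
top red []
```

View pics/side_last.png

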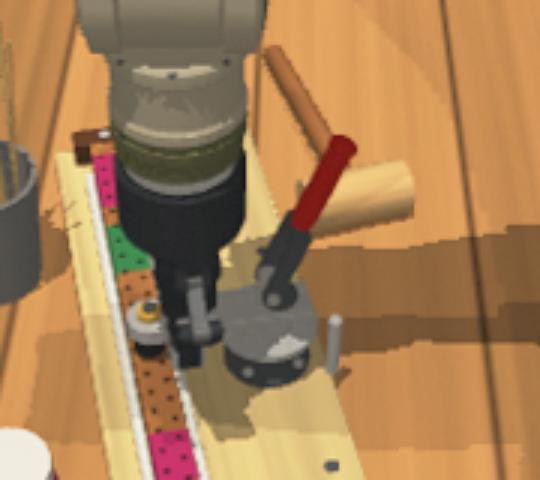

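The spindle is now over the slat at crop (149,311), and the 7 N reaction with no movement means the strap is on its stop. I'll back off, rise and verify.

step_arm --pt "-3 12 0 0 0 0 -1" --pt "-3 12 0 0 0 0 -1" --pt "0 0 45 0 0 0 -1" --pt "0 0 45 0 0 0 -1" --pt "0 0 45 0 0 0 -1"

```text
clock: 5.2
tcp_pos: [0.6008, 0.1228, 0.1938]
orientation: [0.0, 0.993, 0.121, -0.001]
wrist_force: [1.5, 0.4, -0.1]
finger_gap: -0.0002
grip_force: 0.0
```

step_arm --pt "0 0 45 0 0 0 -1" --pt "0 15 10 0 0 0 -1" --pt "0 20 0 0 0 0 -1" --pt "0 20 0 0 0 0 -1" --pt "0 0 0 0 0 0 -1"

```text
clock: 5.7
tcp_pos: [0.6012, 0.1796, 0.2477]
orientation: [0.0, 0.993, 0.122, -0.0]
wrist_force: [0.1, 0.1, -1.1]
finger_gap: -0.0001
grip_force: 0.0
```

```bash
python3 ang.py;python3 - <<'E'
import cv2,numpy as np
cv2.imwrite("pics/both.png",np.vstack([cv2.resize(cv2.imread("pics/side_last.png")[50:400],(540,300)),cv2.imread("pics/top_last.png")[190:480,:540]]))
E
```

```text
5.7 [0.60117015 0.1796471  0.24771006] [ 0.06807076  0.0681656  -1.05387909]
side red [(array([317.5, 199.8]), array([308, 185,  21,  31, 249], dtype=int32))]
top [228.6 180.8] 18 [0.63461388 0.07683875] r 0.07896358386234366 swing -0.018518761514815796
top red [(array([237.8, 235.6]), array([234, 231,   9,  10,  77], dtype=int32))]
```

View pics/both.png

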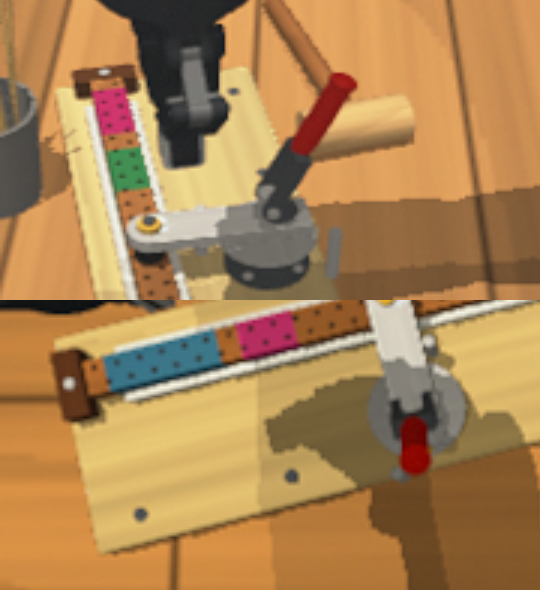

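The lower (top) view shows the strap square across the slat (swing about 0) with the lever still up, its end near (415,458). Next I'll go in front of the lever and push it over along its arc.

step_arm --pt "-9 -30 0 0 0 0 -1" --pt "-9 -30 0 0 0 0 -1" --pt "-9 -30 0 0 0 0 -1" --pt "-9 -29 0 0 0 0 -1" --pt "0 0 0 0 0 0 -1"

```text
clock: 6.3
tcp_pos: [0.5647, 0.0545, 0.2478]
orientation: [0.001, 0.993, 0.118, -0.001]
wrist_force: [-0.7, 0.3, -0.8]
finger_gap: 0.0
grip_force: 0.0
```

step_arm --pt "0 0 -25 0 0 0 -1" --pt "0 0 -25 0 0 0 -1" --pt "0 0 0 0 0 0 -1" --pt "0 0 0 0 0 0 -1"

```text
clock: 6.7
tcp_pos: [0.5656, 0.0582, 0.1977]
orientation: [-0.0, 0.993, 0.12, -0.001]
wrist_force: [0.3, 0.2, 0.3]
finger_gap: 0.0002
grip_force: 0.0
```

step_arm --pt "-10 -2 0 0 0 0 -1" --pt "-10 -2 0 0 0 0 -1" --pt "-10 -2 0 0 0 0 -1" --pt "-9 -2 -4 0 0 0 -1" --pt "-8.5 -2 -4 0 0 0 -1"

```text
clock: 7.2
tcp_pos: [0.5191, 0.048, 0.1913]
orientation: [0.0, 0.993, 0.12, 0.002]
wrist_force: [1.7, 0.1, 4.0]
finger_gap: 0.0002
grip_force: 1.7
```

step_arm --pt "-9 -2.2 -6 0 0 0 -1" --pt "-9 -2.2 -6.4 0 0 0 -1" --pt "-7.5 -1.8 -8 0 0 0 -1" --pt "-7.5 -1.8 -8 0 0 0 -1" --pt "0 0 0 0 0 0 -1"

```text
clock: 7.7
tcp_pos: [0.4841, 0.0398, 0.1612]
orientation: [0.0, 0.993, 0.12, -0.0]
wrist_force: [0.1, -0.0, 0.4]
finger_gap: -0.0
grip_force: 0.0
```

step_arm --pt "-6.5 -1.5 -9 0 0 0 -1" --pt "-6 -1.5 -9.6 0 0 0 -1" --pt "-4 -1 -10.5 0 0 0 -1" --pt "-4 -1 -10.5 0 0 0 -1" --pt "0 0 0 0 0 0 -1"

```text
clock: 8.2
tcp_pos: [0.4638, 0.0351, 0.1204]
orientation: [-0.0, 0.993, 0.12, -0.001]
wrist_force: [0.1, 0.5, 0.3]
finger_gap: -0.0003
grip_force: 0.0
```

step_arm --pt "-2 -0.5 -8 0 0 0 -1" --pt "-2 -0.5 -8 0 0 0 -1" --pt "0 0 -4 0 0 0 -1" --pt "0 0 0 0 0 0 -1"

```text
clock: 8.6
tcp_pos: [0.4607, 0.0342, 0.101]
orientation: [-0.0, 0.993, 0.12, -0.0]
wrist_force: [-0.1, 0.3, -0.0]
finger_gap: -0.0
grip_force: 0.0
```

step_arm --pt "0 0 -2 0 0 0 -1" --pt "0 0 0 0 0 0 -1"

```text
clock: 8.8
tcp_pos: [0.4606, 0.0342, 0.0995]
orientation: [-0.0, 0.993, 0.12, -0.0]
wrist_force: [-0.5, -0.2, 0.9]
finger_gap: -0.0002
grip_force: 0.5
```

step_arm --pt "0 0 -1.5 0 0 0 -1" --pt "0 0 0 0 0 0 -1"

```text
clock: 9.0
tcp_pos: [0.4606, 0.0341, 0.0981]
orientation: [0.0, 0.993, 0.12, -0.0]
wrist_force: [-2.0, -1.2, 3.3]
finger_gap: -0.0002
grip_force: 1.4
```

step_arm --pt "0 0 -1 0 0 0 -1" --pt "0 0 0 0 0 0 -1"

```text
clock: 9.2
tcp_pos: [0.4606, 0.0341, 0.0977]
orientation: [0.0, 0.993, 0.12, -0.0]
wrist_force: [-4.1, -0.5, 8.1]
finger_gap: -0.0003
grip_force: 4.0
```

step_arm --pt "0 0 -1 0 0 0 -1" --pt "0 0 0 0 0 0 -1" --pt "0 0 0 0 0 0 -1"

```text
clock: 9.5
tcp_pos: [0.4606, 0.034, 0.0974]
orientation: [0.0, 0.993, 0.12, -0.0]
wrist_force: [-6.3, -0.6, 13.7]
finger_gap: -0.0001
grip_force: 7.1
```

Force is rising and the tip has stopped moving, so the lever is on its limit. I'll rise, move clear and check.

step_arm --pt "0 0 20 0 0 0 -1" --pt "0 0 45 0 0 0 -1" --pt "0 0 45 0 0 0 -1" --pt "0 0 40 0 0 0 -1" --pt "-10 -45 0 0 0 0 -1"

```text
clock: 10.0
tcp_pos: [0.4552, -0.0087, 0.2519]
orientation: [0.001, 0.992, 0.124, 0.006]
wrist_force: [1.8, -1.9, 0.2]
finger_gap: -0.0
grip_force: 0.0
```

step_arm --pt "-10 -45 0 0 0 0 -1" --pt "-10 -45 0 0 0 0 -1" --pt "-10 -45 0 0 0 0 -1" --pt "0 -45 0 0 0 0 -1" --pt "0 0 0 0 0 0 -1"

```text
clock: 10.5
tcp_pos: [0.4213, -0.1958, 0.2459]
orientation: [0.001, 0.993, 0.117, 0.0]
wrist_force: [0.1, 0.3, 0.6]
finger_gap: 0.0
grip_force: 0.0
```

```bash
python3 ang.py;python3 - <<'E'
import cv2,numpy as np
cv2.imwrite("pics/both2.png",np.vstack([cv2.resize(cv2.imread("pics/side_last.png")[50:400],(540,300)),cv2.imread("pics/top_last.png")[150:440,120:660]]))
E
```

```text
10.5 [ 0.42126337 -0.19583751  0.24588177] [0.10902915 0.25547841 0.57988895]
side red [(array([342.6, 227. ]), array([326, 222,  34,  11, 222], dtype=int32))]
top [229.3 182. ] 11 [0.63213071 0.07540845] r 0.07623054786029802 swing -0.029624629388015467
top red [(array([247.6, 260.6]), array([241, 243,  15,  37, 249], dtype=int32))]
```

View pics/both2.png

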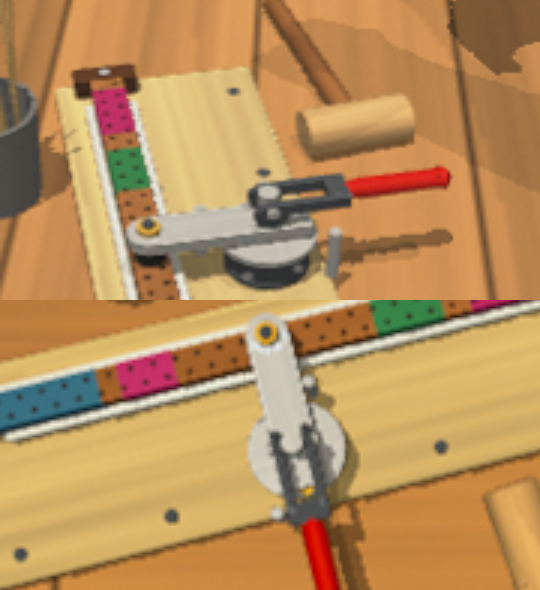

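The side view shows the lever lying level with its end at (445,177) and the foot on the slat. The top view shows the strap straight across. I'll check the lever's height, then hand in.

```bash
python3 - <<'E'
from workcell import *
from h import *
c=read_camera("side");t=read_camera("top")
for e in(0,.1,.2,.3):
    r=.126*np.cos(e);P=[.5576-r*.971,.0594-r*.239,.09+.126*np.sin(e)]
    print(e,proj(c,P),proj(t,P))
E
```

```text
0 [[360.83662627 224.93867287]] [[252.11942919 280.84247353]]
0.1 [[361.22116386 220.48633702]] [[251.76182534 280.89349323]]
0.2 [[360.9961502  216.08299654]] [[251.23418701 280.28419393]]
0.3 [[360.14554011 211.7737968 ]] [[250.53396361 278.98783268]]
```

The lever end was seen at row 225.5 and the prediction for fully down is 224.9, so it is fully down.

```bash
python3 -c "
from workcell import *
print(hand_in())"
```

```text
the job is handed in; nothing more can be done
None
```

The strap is against its stop, the lever is fully down with the foot on the slat, and the arm is clear; I handed the job in at about 10.5 s, and no verdict came back.

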